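# Pack up the polishing bench: gauge out, hand tools into the drawer

## Task

Pull the blue drawer wide open, take the green dial gauge out of it and lay it flat and lengthwise on the black rubber mat. Put every hand tool that is lying on the bench (there may be three or four: red, yellow, wooden or blue handle) into the drawer, each flat on the drawer floor and none on top of another, all lengthwise front to back with the handle end towards the drawer's front. When everything is in its place push the drawer fully shut, and do not disturb the other things on the bench.

Things in the scene. Friction and masses are not known exactly. Their poses are not given: they have to be found in the camera images.
- red_tool: engraving pen with a red handle, black bands and a thin round nose, lying on the bench; may be absent. 145 mm long: handle 85 long, 24 wide, 22 high, then a working end 60 long, at most 14 wide. Origin at mid length, 11 mm above what it lies on; x runs from handle to working end: the handle spans x = -72 to +12 mm (grip at -30, near the centre of mass). About 80 g.
- yellow_tool: flat file with a yellow handle and a flat dark blade (14 mm wide, 4 mm thick), lying on the bench; may be absent. 145 mm long: handle 85 long, 24 wide, 22 high, then a working end 60 long, at most 14 wide. Origin at mid length, 11 mm above what it lies on; x runs from handle to working end: the handle spans x = -72 to +12 mm (grip at -30, near the centre of mass). About 80 g.
- wood_tool: square burnisher with a brown wooden handle with brass bands and a steel bar, lying on the bench; may be absent. 145 mm long: handle 85 long, 24 wide, 22 high, then a working end 60 long, at most 14 wide. Origin at mid length, 11 mm above what it lies on; x runs from handle to working end: the handle spans x = -72 to +12 mm (grip at -30, near the centre of mass). About 80 g.
- blue_tool: round scriber with a blue handle and a thin steel rod, lying on the bench; may be absent. 145 mm long: handle 85 long, 24 wide, 22 high, then a working end 60 long, at most 14 wide. Origin at mid length, 11 mm above what it lies on; x runs from handle to working end: the handle spans x = -72 to +12 mm (grip at -30, near the centre of mass). About 80 g.
- gauge: green thickness gauge, 140 mm long, 20 high, in the drawer at the start: a green bar 24 mm wide (x = -70 to +15 mm; grip it at about -20), then a round dial 50 mm across centred at x = +32, then two small jaws to x = +70. Origin at mid length and mid height, 10 mm above what it lies on; x runs from bar to jaws. About 120 g.
- mat: black rubber mat fixed flat on the bench, 200 mm long (its x) by 110 mm wide (its y), 3 mm thick. Origin at the centre of its underside.
- chest_drawer0 (a joint): opening of the blue-fronted drawer of the grey chest, in m: 0 shut, 0.19 at the stop. It slides straight out along the -x of its handle point, with about 1 N of friction, and stays where it is left. The chest is 270 mm deep, 300 wide, 85 high.
- chest_drawer0_handle (a point): middle of the drawer's steel bar handle: a bar about 120 mm long and 10 mm thick, parallel to the drawer front, 35 mm out from it and 47 mm above the bench; pinch it from above, one finger in front, one behind. Moves with the drawer. x points from the handle into the chest, y along the bar.
- drawer_floor (a point): point on the middle line of the drawer's inner floor, 60 mm behind the inside of its front, 22 mm above the bench; moves with the drawer. x points into the chest, y across, z up. Inside it spans x = -60 to +165 mm, y = -129 to +129 mm; side walls rise 41 mm, front 50 mm, chest top 63 mm above it. Open by q, it is uncovered up to x = q - 66 mm.
- bottle: clear water bottle with a green cap, 64 mm across, 200 mm tall; a bystander to leave alone. Origin at the centre of its underside.
- polish_block: blue and white polishing block, 90 x 30 x 28 mm; a bystander to leave alone. Origin at the centre of its underside.
- jar: amber jar with a steel lid, 48 mm across, 55 mm tall; a bystander to leave alone. Origin at the centre of its underside.
- dish: white ceramic dish, 76 mm across, 30 mm tall; a bystander to leave alone. Origin at the centre of its underside.
- weight: brass weight, a disc 40 mm across, 30 mm tall; a bystander to leave alone. Origin at the centre of its underside.
- stone_case: clear flat case lying on top of the chest, 80 x 60 x 24 mm; a bystander to leave alone. Origin at the centre of its underside.

How it is judged:
By the outcome, as a careful person would: the job done as asked, in the order asked, and still so for the second after the job is handed in, with the robot touching nothing.
Of red_tool, yellow_tool, wood_tool, blue_tool only 3 to 4 are there at a start; the rules pass over those that are not, and their reading is None.
At some moment in a run one of red_tool, yellow_tool, wood_tool, blue_tool, gauge may be knocked a few centimetres aside while the robot is not near it.
Once in a run the grip may slacken for a moment while it holds something.
It also fails if it takes over 208 s, if anything falls off the work surface, if the arm or the gripper's body presses on something with over 40 N, if the wrist force passes 120 N, or if a joint passes its speed limit or range.

## Robot

A 6-joint arm with a two-finger parallel gripper is mounted at the origin on the work surface. World frame = base frame: x ahead of the robot, y to its left, z up, the work surface at z = 0. Lengths are in m, angles in rad, forces in N, time in s.
With the tool pointing down it reaches from about 0.3 to 0.75 m from the base axis. Payload 8.5 kg.
Tool frame: the origin (TCP) lies midway between the tips of the shut fingers; the grasp point (between the pads) lies 19 mm behind it; z points along the fingers, x is the direction in which the jaws open and shut, and the axes are right-handed (so a half turn about z gives the same grasp; the last joint's range is limited). The gripper opens to 88 mm and grips with 3 to 60 N. Pads are 18 mm wide; open, the fingers measure 123 mm over their backs; the gripper's body (75 mm by 187 mm) begins 45 mm behind the grasp point.
Start: joints at [1.109, 0.381, 1.297, -0, 1.464, -0.215], TCP at [0.134, 0.533, 0.239] pointing down, gripper open.
Joint ranges: [-3.11, 3.11], [-0.89, 2.33], [0.22, 2.48], [-1.42, 4.56], [0.17, 2.85], [-2.88, 2.88]. Speed limits (rad/s): [2.39, 2.39, 3.14, 3.14, 3.14, 3.14].

## Interface

Orientations are given as a rotation vector (axis times angle).
In Python, from rig import manip, fingers, cams gives the robot as it stands. Calls block until the motion is done:
- manip.goto(position, orientation): joint-space move of the TCP to a pose.
- manip.line_to(position, frame=None, feed=0.15): straight line of the TCP; frame=None keeps the orientation; feed is the mean speed in m/s.
- manip.set_joints(angles): joint-space move.
- fingers.command_gripper(opening, grasp_force=None): finger opening in m; grasp_force is the grip in N (None keeps the last); returns when the fingers have stopped.
- manip.hold(seconds).
- manip.inverse_kinematics(position, orientation): joint angles nearest the present ones, or None.
- cams.camera(name): name is "side" or "top"; returns the picture (400x640x3 uint8, red, green, blue); there is no depth.
- cams.calibration(name): a dict with "camera_matrix" (3x3 intrinsics, pixels), "rvec" (rotation vector, rad) and "tvec" (3), from world to camera coordinates, as OpenCV has them. Camera axes: x right, y down, z forward; pixel columns grow to the right and rows downward; lengths in m; the calibration is good to about 2 mm. A picture is of the moment at which its call begins. calibration takes no time and is no camera call.
A pose or a line that the arm cannot do raises manip.PlanningError and nothing moves.
- manip.hand_in(): hands the job in, once; it reports no verdict.
Readings, each from a call of its own:
- manip.get_t(): time.
- manip.get_joint_positions(): joint angles.
- manip.get_qvel(): joint speeds.
- manip.get_joint_efforts(): joint torques, N m.
- manip.get_eef_pos(): TCP position.
- manip.get_orientation(): TCP orientation.
- manip.get_ft_force(): force on the tool from outside, world axes, zero at the start.
- manip.get_ft_torque(): the same for the moment, N m.
- manip.get_grip_width(): finger opening in m.
Only numpy, scipy, OpenCV 4.12 (cv2) and the standard library are available. Lean on these libraries where they do the work, as an engineer would, in place of code of your own. Each camera call takes 0.05 s, during which the arm holds its last target.

## Working session

There is one attempt and no reset: what is moved stays moved. The work goes in short steps, each a Python script; the robot and the scene stay as the last script left them, time stands still between calls to the robot, and variables do not carry over. Pictures are saved under pics/ and viewed, and the job is handed in when it is done.

```bash
mkdir -p pics; ls; python3 - <<'E'
from rig import manip, fingers, cams
import cv2
for n in("top","side"):
    im=cams.camera(n); cv2.imwrite(f"pics/{n}0.png",im[:,:,::-1])
    c=cams.calibration(n); print(n,c)
print(manip.get_t(),manip.get_eef_pos(),manip.get_orientation(),manip.get_grip_width())
E
```

```text
pics
top {'camera_matrix': array([[385.21156272,   0.        , 324.43093217],
       [  0.        , 385.21156272, 203.43711486],
       [  0.        ,   0.        ,   1.        ]]), 'rvec': array([ 2.12257088, -2.13997407,  0.1785875 ]), 'tvec': array([-0.0834767 ,  0.62603453,  0.92619067])}
side {'camera_matrix': array([[476.61632168,   0.        , 314.47629661],
       [  0.        , 476.61632168, 190.65920769],
       [  0.        ,   0.        ,   1.        ]]), 'rvec': array([ 0.69771571, -2.69846046,  0.99357825]), 'tvec': array([0.5229677 , 0.31947908, 0.84503066])}
0.1 [0.1342284  0.53310272 0.2381951 ] [ 2.47751483e+00  1.93078573e+00 -1.91593698e-03] 0.08799831301566373
```

View pics/top0.png

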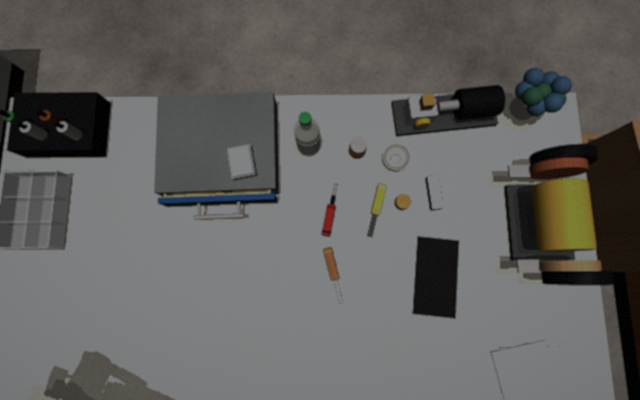

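View pics/side0.png

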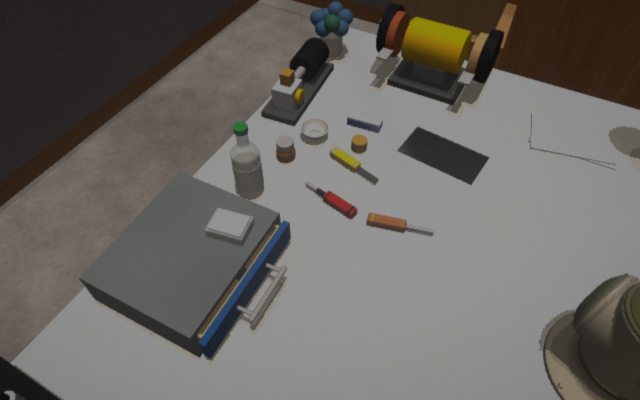

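The top view shows the chest at upper left with its handle at about (220,215), red tool at (330,210), yellow at (377,210), wood at (333,275), and the mat at (436,277). There is no blue tool. Next I'll build helpers and zoom in.

```bash
cat > h.py <<'E'
from rig import manip, fingers, cams
import cv2, numpy as np
from scipy.spatial.transform import Rotation as R
def cal(n):
    c=cams.calibration(n); return c["camera_matrix"],cv2.Rodrigues(c["rvec"])[0],np.array(c["tvec"]).ravel()
def p2w(n,u,v,z=0.):
    K,Rm,t=cal(n); d=Rm.T@np.linalg.solve(K,[u,v,1.]); o=-Rm.T@t
    return o+d*(z-o[2])/d[2]
def w2p(n,P):
    c=cams.calibration(n)
    return cv2.projectPoints(np.array(P,float).reshape(-1,1,3),c["rvec"],c["tvec"],c["camera_matrix"],None)[0].reshape(-1,2)
def crop(n,x0,y0,x1,y1,s,name,pts=None):
    im=cams.camera(n)[:,:,::-1].copy()
    c=cv2.resize(im[y0:y1,x0:x1],None,fx=s,fy=s,interpolation=cv2.INTER_CUBIC)
    c=cv2.convertScaleAbs(c,alpha=1.3,beta=10)
    for k in range(-(-x0//20)*20,x1,20): cv2.putText(c,str(k),((k-x0)*s,10),0,.35,(0,0,255)); cv2.line(c,((k-x0)*s,12),((k-x0)*s,18),(0,0,255))
    for k in range(-(-y0//20)*20,y1,20): cv2.putText(c,str(k),(0,(k-y0)*s+4),0,.35,(0,0,255)); cv2.line(c,(24,(k-y0)*s),(30,(k-y0)*s),(0,0,255))
    if pts is not None:
        for p in w2p(n,pts): cv2.circle(c,tuple(int(round(q)) for q in ((p-[x0,y0]+.5)*s)),2,(255,0,255),-1)
    cv2.imwrite(f"pics/{name}.png",c)
def ori(a):
    "tool down, jaw x axis at world yaw a"
    return R.from_matrix(np.array([[np.cos(a),np.sin(a),0],[np.sin(a),-np.cos(a),0],[0,0,-1.]])).as_rotvec()
E
python3 - <<'E'
from h import *
crop("top",140,80,300,230,5,"a1"); crop("top",300,170,480,330,4,"a2"); crop("side",80,160,300,360,3,"a3")
crop("side",290,110,500,250,3,"a4")
print(R.from_rotvec(manip.get_orientation()).as_matrix().round(3))
for p in [(0,0,0),(.3,0,0),(.5,0,0),(.75,0,0),(.5,.3,0),(.5,-.3,0)]: print(p,w2p("top",p),w2p("side",p))
E
```

```text
[[ 0.244  0.97  -0.   ]
 [ 0.97  -0.244 -0.   ]
 [-0.    -0.    -1.   ]]
(0, 0, 0) [[289.71217231 463.8108682 ]] [[609.4418569  370.85260212]]
(0.3, 0, 0) [[290.58645431 333.70083414]] [[446.57656756 296.84227612]]
(0.5, 0, 0) [[291.1205136  254.22250495]] [[355.40407508 255.41106681]]
(0.75, 0, 0) [[291.73980946 162.05932764]] [[256.65984448 210.539058  ]]
(0.5, 0.3, 0) [[176.89255193 255.14389723]] [[280.41098525 382.30558584]]
(0.5, -0.3, 0) [[405.49556499 253.2999262 ]] [[408.79188454 165.07447154]]
```

View pics/a1.png

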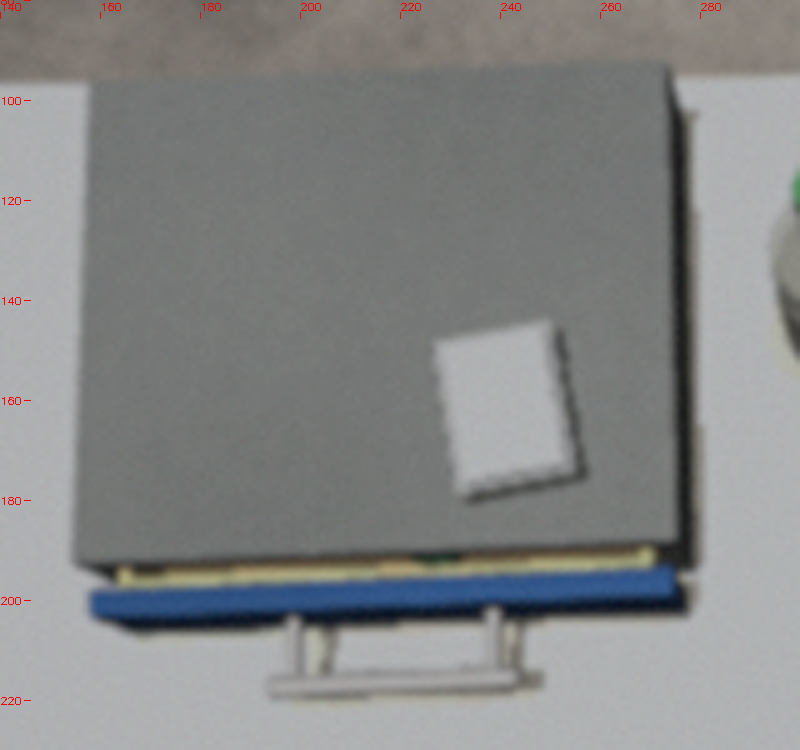

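View pics/a2.png

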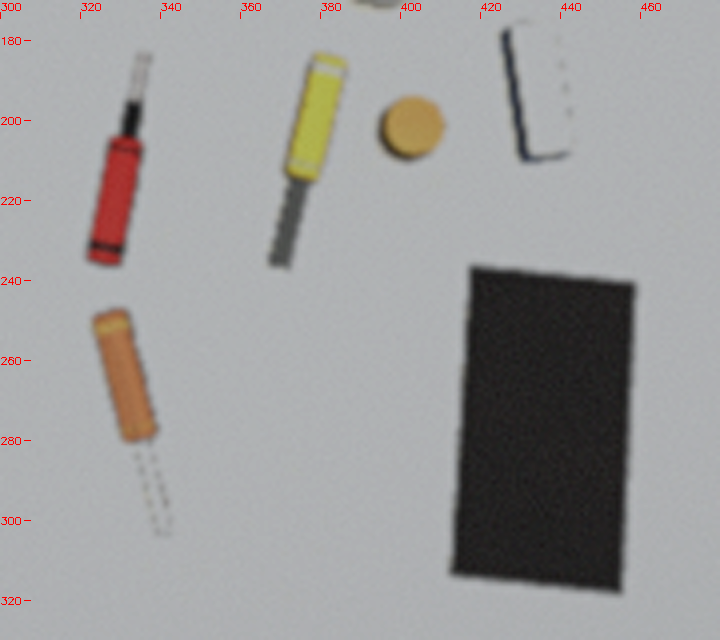

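View pics/a4.png

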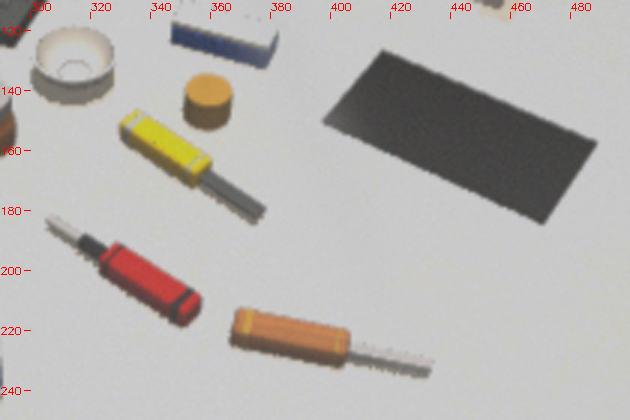

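```bash
python3 - <<'E'
from h import *
np.set_printoptions(precision=4,suppress=True)
for n in("top","side"):
    K,Rm,t=cal(n); print(n,"cam",-Rm.T@t)
def seg(l,a,b,z,n="top"):
    A,B=p2w(n,*a,z),p2w(n,*b,z); d=B-A
    print(l,A,B,"len",np.linalg.norm(d),"yaw",np.degrees(np.arctan2(d[1],d[0])),"mid",(A+B)/2)
seg("handle",(193.5,217.3),(243.5,215.5),.052)
seg("chestfront",(155,192.5),(275.5,188.3),.085)
seg("chestR",(275.5,188.3),(273,93),.085)
seg("blue front outer",(158.5,203.5),(275,199.5),.072)
# tools: end of handle -> front of handle, top at .022
seg("red",(325.7,235.2),(331.5,204.5),.022)
seg("redtip",(331.5,204),(335.8,183.5),.011)
seg("yel",(382,184),(375,214.5),.022)
seg("yeltip",(382,184),(369.5,236.5),.015)
seg("wood",(327,248),(334.5,279.5),.022)
seg("woodtip",(327,248),(340.5,303.5),.015)
seg("mat",(437.7,238.5),(433,316),.003)
seg("matend",(417.5,236.5),(458.5,240.5),.003)
E
```

```text
top cam [ 0.4596 -0.0907  1.0185]
side cam [0.3008 0.5192 0.8542]
handle [0.5927 0.2434 0.052 ] [0.5963 0.1167 0.052 ] len 0.12666945504072194 yaw -88.39704997118545 mid [0.5945 0.18   0.052 ]
chestfront [0.6509 0.3304 0.085 ] [0.6589 0.0322 0.085 ] len 0.2982967178691325 yaw -88.45390609690777 mid [0.6549 0.1813 0.085 ]
chestR [0.6589 0.0322 0.085 ] [0.9109 0.0421 0.085 ] len 0.25217146457361567 yaw 2.251605746875408 mid [0.7849 0.0372 0.085 ]
blue front outer [0.6255 0.3257 0.072 ] [0.6331 0.0348 0.072 ] len 0.29096247376993933 yaw -88.48824234585457 mid [0.6293 0.1802 0.072 ]
red [ 0.5473 -0.0911  0.022 ] [ 0.6277 -0.107   0.022 ] len 0.08199971692288169 yaw -11.17553409790655 mid [ 0.5875 -0.0991  0.022 ]
redtip [ 0.6309 -0.1072  0.011 ] [ 0.6865 -0.1194  0.011 ] len 0.056876964635965616 yaw -12.304936926361464 mid [ 0.6587 -0.1133  0.011 ]
yel [ 0.6816 -0.2413  0.022 ] [ 0.6003 -0.2203  0.022 ] len 0.08397421111138885 yaw 165.54320955687078 mid [ 0.6409 -0.2308  0.022 ]
yeltip [ 0.6831 -0.2423  0.015 ] [ 0.5436 -0.2052  0.015 ] len 0.14444999876058 yaw 165.0916229308044 mid [ 0.6134 -0.2237  0.015 ]
wood [ 0.5143 -0.0942  0.022 ] [ 0.4346 -0.1125  0.022 ] len 0.08177814002882479 yaw -167.05349888475092 mid [ 0.4744 -0.1034  0.022 ]
woodtip [ 0.5147 -0.0942  0.015 ] [ 0.3747 -0.1271  0.015 ] len 0.14377330629973745 yaw -166.7732959229577 mid [ 0.4447 -0.1107  0.015 ]
mat [ 0.5378 -0.3857  0.003 ] [ 0.341  -0.3624  0.003 ] len 0.19819390829888772 yaw 173.25219848681832 mid [ 0.4394 -0.3741  0.003 ]
matend [ 0.5435 -0.3329  0.003 ] [ 0.5321 -0.44    0.003 ] len 0.1077448591182879 yaw -96.06610005942184 mid [ 0.5378 -0.3865  0.003 ]
```

```bash
python3 - <<'E'
from h import *
np.set_printoptions(precision=4,suppress=True)
a=np.radians(1.6); ux=np.array([np.cos(a),np.sin(a),0])
uy=np.array([-np.sin(a),np.cos(a),0])
print("case",[p2w("top",u,v,.109) for u,v in((227,148),(249,144),(256,174.5),(232,179.5))])
H=np.array([.5945,.180,0])+uy*.025; H[2]=.034
t=manip.get_t()
fingers.command_gripper(.026)
for yaw in (a,a+np.pi):
    print(yaw,manip.inverse_kinematics(H,ori(yaw)))
yaw=a+np.pi if manip.inverse_kinematics(H,ori(a)) is None else a
manip.goto(H+[0,0,.12],ori(yaw)); print(manip.get_t()-t)
crop("side",80,60,400,360,2,"b0")
E
```

```text
case [array([0.7561, 0.1497, 0.109 ]), array([0.7658, 0.0959, 0.109 ]), array([0.6885, 0.0769, 0.109 ]), array([0.6765, 0.1348, 0.109 ])]
0.027925268031909273 [ 0.1443  0.7146  1.3301 -0.      1.0969  0.1163]
3.1695179216217024 None
3.0583
```

View pics/b0.png

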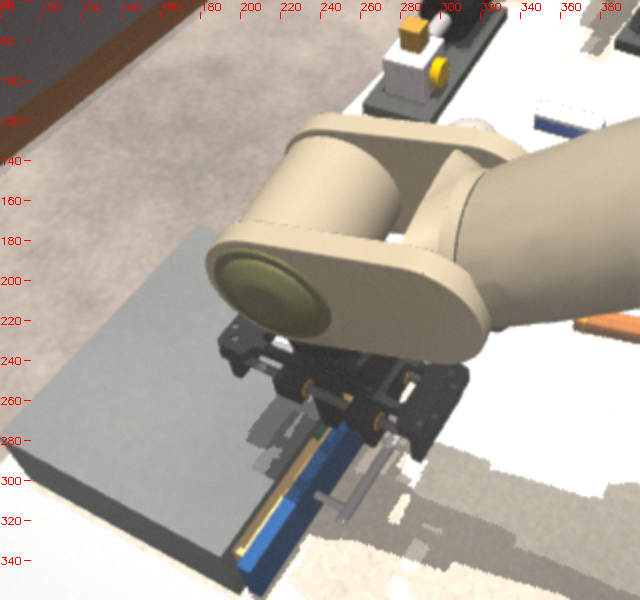

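The gripper is above the bar, with its long side along the jaw direction as I expected, and it clears the case. Descending to grip.

```bash
python3 - <<'E'
from h import *
np.set_printoptions(precision=4,suppress=True)
a=np.radians(1.6); ux=np.array([np.cos(a),np.sin(a),0])
p=manip.get_eef_pos(); p[2]=.034
manip.line_to(p,feed=.12); print(manip.get_ft_force())
fingers.command_gripper(0.0,40); print("w",manip.get_grip_width(),manip.get_ft_force())
manip.line_to(p-ux*.155,feed=.15); print(manip.get_ft_force(),manip.get_grip_width())
q=.155
for i in range(8):
    q+=.005; manip.line_to(p-ux*q,feed=.05); f=manip.get_ft_force(); print(q,f,manip.get_eef_pos())
    if abs(f[0])>8: break
print(manip.get_t())
E
```

```text
[-0.0472  0.2046  0.2094]
w 0.009796592790881952 [-0.0087 -0.2095  4.311 ]
[-0.9256 -3.1686  9.7416] 0.009468784668940512
0.16 [-1.6139 -3.2986 10.0775] [0.4332 0.201  0.0346]
0.165 [-0.4886 -3.8986  9.0316] [0.4282 0.2008 0.0346]
0.17 [-1.3065 -5.2108 10.414 ] [0.4232 0.2007 0.0346]
0.17500000000000002 [ 0.5793 -5.5602 10.1401] [0.4182 0.2005 0.0346]
0.18000000000000002 [12.4589 -6.0433 -1.9875] [0.4169 0.2005 0.0347]
7.3833
```

```bash
python3 - <<'E'
from h import *
np.set_printoptions(precision=4,suppress=True)
p=manip.get_eef_pos()
fingers.command_gripper(.026); 
manip.line_to(p+[0,0,.14],feed=.2)
manip.goto([.36,-.05,.25],ori(np.pi/2))
crop("top",140,80,340,270,4,"c1"); crop("side",150,160,350,360,3,"c2"); print(manip.get_t())
E
```

```text
10.6667
```

View pics/c1.png

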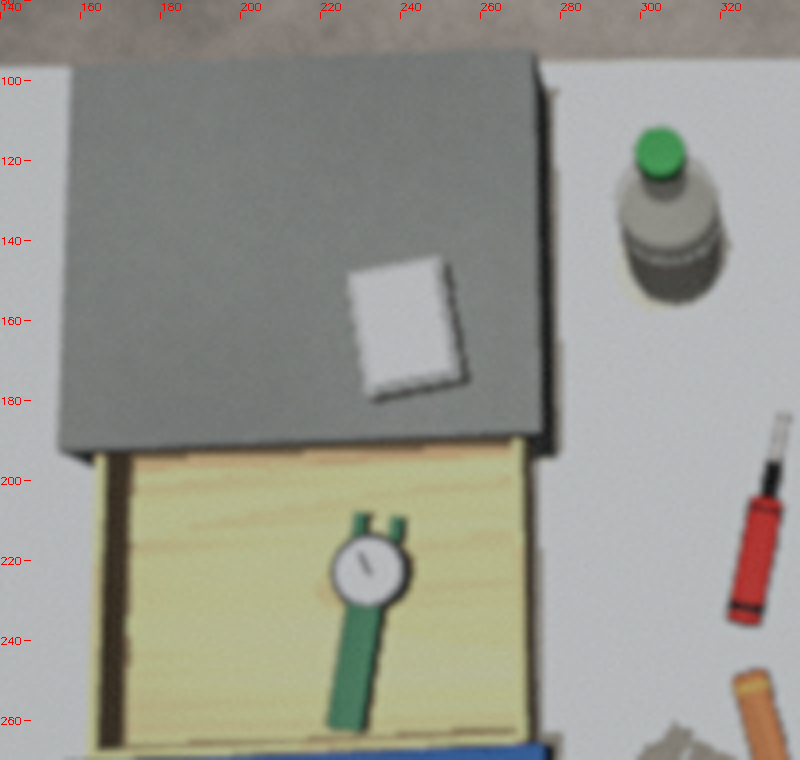

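View pics/c2.png

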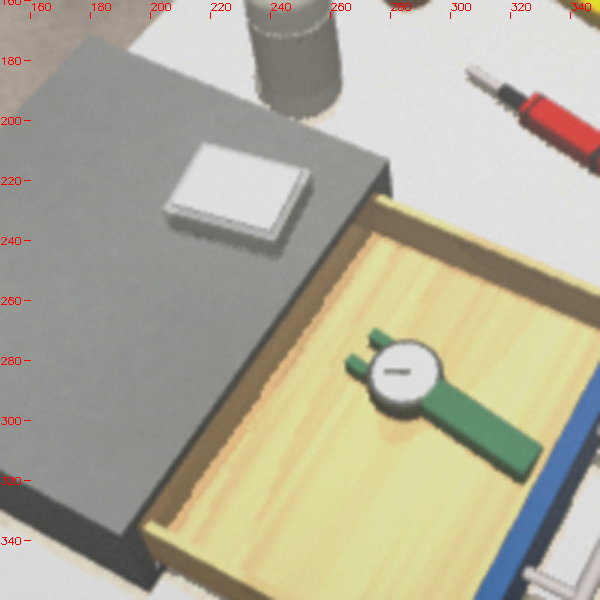

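The drawer is fully open. In the top view the gauge's bar end is at (226.8,262.5) and its dial centre at (232.5,222.8). Jaws point inward.

```bash
cat >> h.py <<'E'
def ua(y): return np.array([np.cos(y),np.sin(y),0])
def jawyaw(src,dst,yaw_s,yaw_d):
    "jaw yaw at pick (across the object), such that q6=q1-yaw is in range at both"
    best=None
    for s in(np.pi/2,-np.pi/2):
        y=yaw_s+s; q=[]
        y2=yaw_d+s
        w=lambda v:(v+np.pi)%(2*np.pi)-np.pi
        m=max(abs(w(np.arctan2(src[1],src[0])-y)),abs(w(np.arctan2(dst[1],dst[0])-y2)))
        if best is None or m<best[0]: best=(m,y,y2)
    return best
def pick(org,yaw,off,z,jaw,open_,force=40,safe=.13):
    g=org+ua(yaw)*off; g=np.array([g[0],g[1],z])
    fingers.command_gripper(open_)
    manip.goto(g+[0,0,safe],ori(jaw)); manip.line_to(g,feed=.15)
    print("ft",manip.get_ft_force())
    fingers.command_gripper(0,force); print("w",manip.get_grip_width())
    manip.line_to(g+[0,0,safe],feed=.15); print("w",manip.get_grip_width(),"t",manip.get_t())
E
python3 - <<'E'
from h import *
np.set_printoptions(precision=4,suppress=True)
A=p2w("top",226.75,262.5,.042);B=p2w("top",232.5,222.75,.042)
print(A,B,np.linalg.norm(B-A))
# side check: bar end top centre ~ (crop 532,462), dial (405,372)
A2=p2w("side",150+532/3,160+462/3,.042);B2=p2w("side",150+405/3,160+372/3,.042); print(A2,B2)
D=p2w("top",324,331,.0) 
d=B-A; yaw=np.arctan2(d[1],d[0]); org=B-ua(yaw)*.032; print(np.degrees(yaw),org)
mat=np.array([.4394,-.3741,0]); my=np.radians(-6.6)
m,y1,y2=jawyaw(org,mat,yaw,my); print(np.degrees([m,y1,y2]))
g=mat+ua(my)*-.02
print(manip.inverse_kinematics([g[0],g[1],.006],ori(y2)))
pick(org,yaw,-.02,.025,y1,.05)
E
```

```text
[0.479  0.1576 0.042 ] [0.5792 0.1465 0.042 ] 0.10083035563086916
[0.4797 0.1645 0.042 ] [0.5802 0.1491 0.042 ]
-6.35976857605595 [0.5474 0.15   0.042 ]
[111.683  -96.3598 -96.6   ]
[-0.9363  0.6684  1.5581 -0.      0.9151  0.7497]
ft [ 0.0464  0.639  -0.2442]
w 0.02397268500134271
w 0.023827098075085786 t 16.9
```

```bash
cat >> h.py <<'E'
def place(org,yaw,off,z,jaw,safe=.13,open_=.05,high=.13):
    g=org+ua(yaw)*off; g=np.array([g[0],g[1],z])
    manip.goto(g+[0,0,safe],ori(jaw)); w=manip.get_grip_width(); print("w",w)
    manip.line_to(g,feed=.12); print("ft",manip.get_ft_force(),manip.get_grip_width())
    fingers.command_gripper(open_)
    manip.line_to(g+[0,0,safe],feed=.2); print("t",manip.get_t())
E
python3 - <<'E'
from h import *
np.set_printoptions(precision=4,suppress=True)
mat=np.array([.4394,-.3741,0]); my=np.radians(-6.6); y2=np.radians(-96.6)
place(mat,my,-.02,.0065,y2)
manip.goto([.36,.05,.25],ori(-np.pi/2))
crop("top",300,170,480,330,4,"d1"); print(manip.get_t())
E
```

```text
w 0.02354362620952078
ft [-0.712   0.8541  0.7855] 0.023671291003700058
t 21.425
23.0917
```

View pics/d1.png

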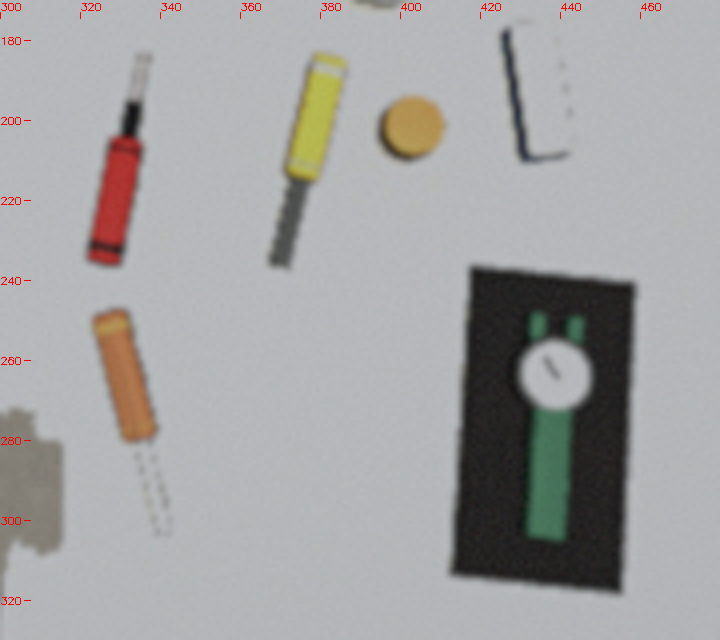

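The gauge lies along the middle of the mat (bar end (437,305), dial (438,264)) and the tools haven't moved. Red tool next.

```bash
cat >> h.py <<'E'
FO=np.array([.527,.179,0]); FY=np.radians(1.7)
def tool(hm,yaw,lane):
    "hm: handle middle on bench; yaw of tool x; lane y in the drawer frame"
    hm=np.array([hm[0],hm[1],0]); org=hm+ua(yaw)*.030
    dst=FO+ua(FY)*.025+ua(FY+np.pi/2)*lane
    m,y1,y2=jawyaw(org,dst,yaw,FY); print(np.degrees([m,y1,y2]))
    pick(org,yaw,-.030,.004,y1,.045)
    if manip.get_grip_width()<.018: print("LOST"); return
    place(dst,FY,-.030,.0266,y2,open_=.045)
    manip.goto([.36,-.02,.25],ori(-np.pi/2))
E
python3 - <<'E'
from h import *
np.set_printoptions(precision=4,suppress=True)
tool((.5875,-.0991),np.radians(-11.6),-.08)
crop("top",140,170,340,320,4,"e1");crop("side",150,160,450,360,2,"e1s")
E
```

```text
[88.0716 78.4    91.7   ]
ft [ 0.1586 -0.4569  1.0527]
w 0.023568937061204873
w 0.02359012005221063 t 28.4917
w 0.023510380801887793
ft [-0.4634 -0.8866 -1.0469] 0.023704463161794843
t 31.875
```

View pics/e1.png

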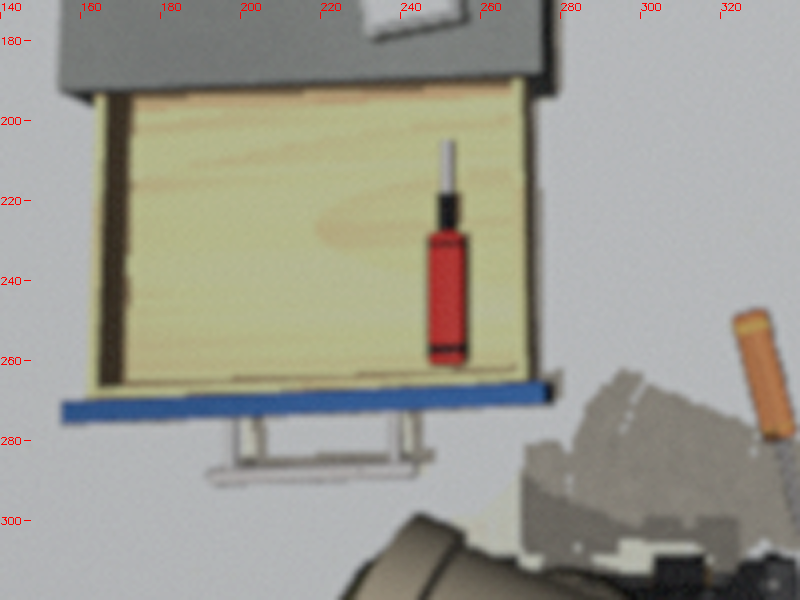

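View pics/e1s.png

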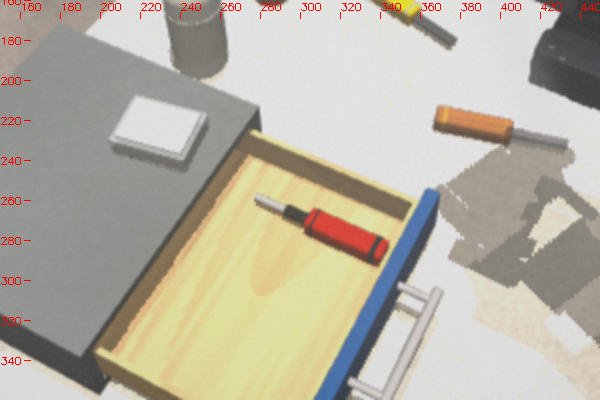

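The red tool is flat in the drawer along the right lane, handle end at (252,261) close to the front. Wood next; it hasn't moved.

```bash
python3 - <<'E'
from h import *
np.set_printoptions(precision=4,suppress=True)
tool((.4744,-.1034),np.radians(-166.9),0.0)
crop("top",140,170,400,320,3,"f1");crop("side",150,110,450,360,2,"f1s")
E
```

```text
[ 73.6634 -76.9     91.7   ]
ft [ 0.0836 -0.7784  0.0052]
w 0.02360069698377804
w 0.023754064155759966 t 37.825
w 0.023729690274549325
ft [-0.462   0.6786 -0.1768] 0.023687207085773963
t 42.3917
```

View pics/f1.png

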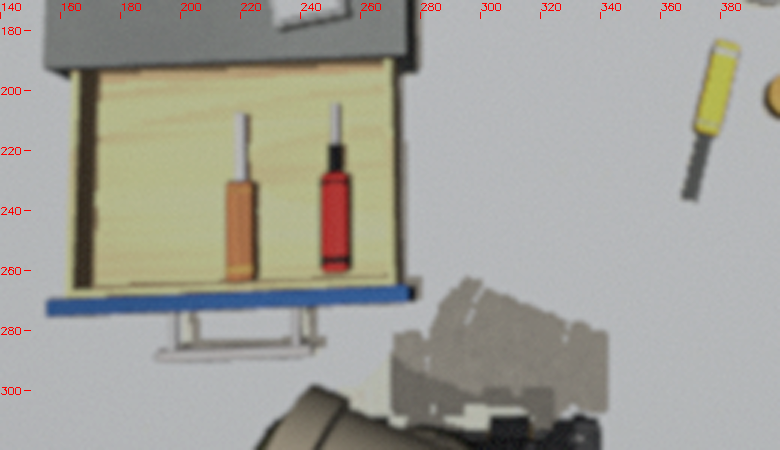

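View pics/f1s.png

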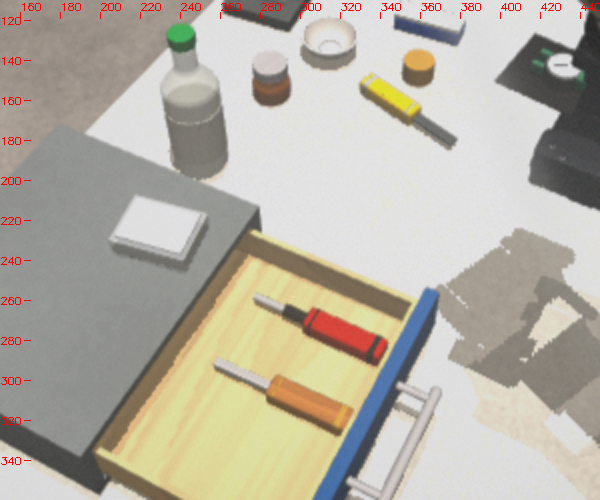

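Wood is flat in the middle lane and yellow hasn't moved. I'll use a narrower opening for yellow because the brass weight is next to it.

```bash
sed -i 's/pick(org,yaw,-.030,.004,y1,.045)/pick(org,yaw,-.030,.004,y1,OP)/; s/^FO=/OP=.036\nFO=/' h.py
python3 - <<'E'
from h import *
np.set_printoptions(precision=4,suppress=True)
tool((.6412,-.2310),np.radians(165.3),.08)
crop("top",140,140,400,320,3,"g1");crop("side",150,110,450,360,2,"g1s")
E
```

```text
[ 84.6528 255.3     91.7   ]
ft [0.6761 0.1861 0.5393]
w 0.023649818128165384
w 0.023783314065246364 t 48.8583
w 0.023613651104836774
ft [1.0408 0.2496 1.3153] 0.023938457954361014
t 53.65
```

View pics/g1.png

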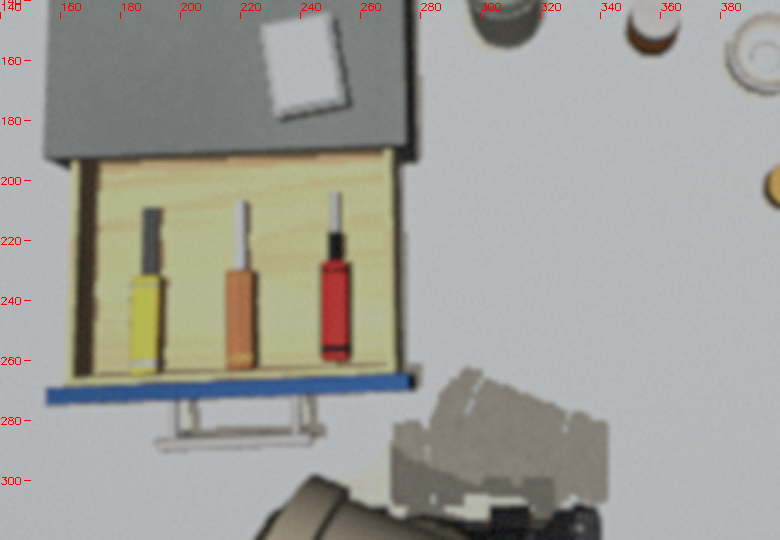

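View pics/g1s.png

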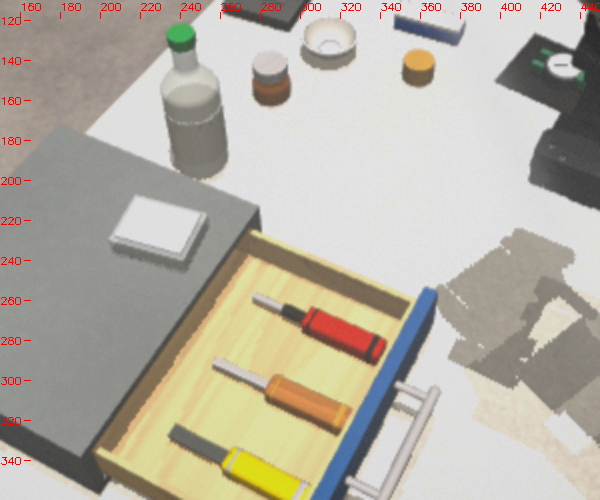

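All three tools are flat, apart from each other and lengthwise with handle ends to the front. Closing the drawer.

```bash
python3 - <<'E'
from h import *
np.set_printoptions(precision=4,suppress=True)
a=np.radians(1.6); ux=ua(a)
p=np.array([.4172,.2005,.034])
fingers.command_gripper(.026)
manip.goto(p+[0,0,.12],ori(a)); manip.line_to(p,feed=.12); print(manip.get_ft_force())
fingers.command_gripper(0,40); print("w",manip.get_grip_width())
manip.line_to(p+ux*.180,feed=.10); print(manip.get_ft_force(),manip.get_grip_width())
q=.180
for i in range(10):
    q+=.002; manip.line_to(p+ux*q,feed=.03); f=manip.get_ft_force(); print(round(q,3),f,manip.get_eef_pos())
    if f[0]<-12: break
print(manip.get_t())
E
```

```text
[0.6154 0.5391 0.1946]
w 0.009778566522611781
[0.8042 4.9323 5.1838] 0.010055843133611223
0.182 [-0.0193  3.8123  5.3085] [0.5993 0.2062 0.0345]
0.184 [0.9673 5.236  6.1418] [0.6014 0.2063 0.0345]
0.186 [0.4002 4.4218 5.6075] [0.6033 0.2063 0.0345]
0.188 [0.5365 4.7375 5.3992] [0.6053 0.2064 0.0345]
0.19 [-0.885   3.8973  6.3749] [0.6068 0.2065 0.0345]
0.192 [-10.0432   2.7793  13.6515] [0.6068 0.2065 0.0345]
0.194 [-20.3313   1.657   18.99  ] [0.6068 0.2065 0.0344]
62.5917
```

```bash
python3 - <<'E'
from h import *
np.set_printoptions(precision=4,suppress=True)
fingers.command_gripper(.026); print(manip.get_ft_force())
p=manip.get_eef_pos(); manip.line_to(p+[0,0,.14],feed=.15)
manip.goto([.32,.12,.28],ori(0)); manip.hold(.5)
im=cams.camera("top")[:,:,::-1]; cv2.imwrite("pics/h1.png",im)
crop("top",140,80,300,230,5,"h2"); crop("side",80,100,500,360,1,"h3");print(manip.get_t())
H=(p2w("top",193.5,217.3,.052)[0])
E
```

```text
[ 0.3114 -1.2653  0.3087]
65.9833
```

View pics/h1.png

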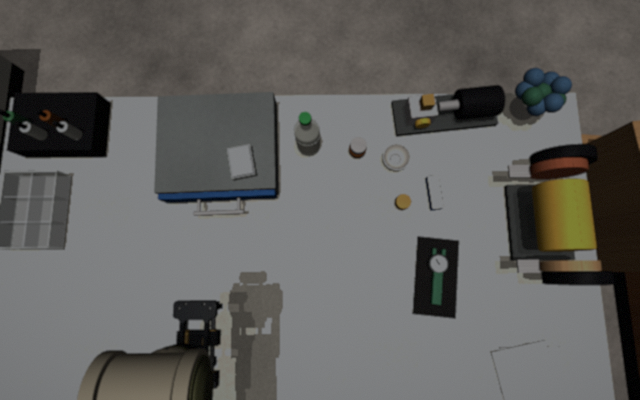

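View pics/h2.png

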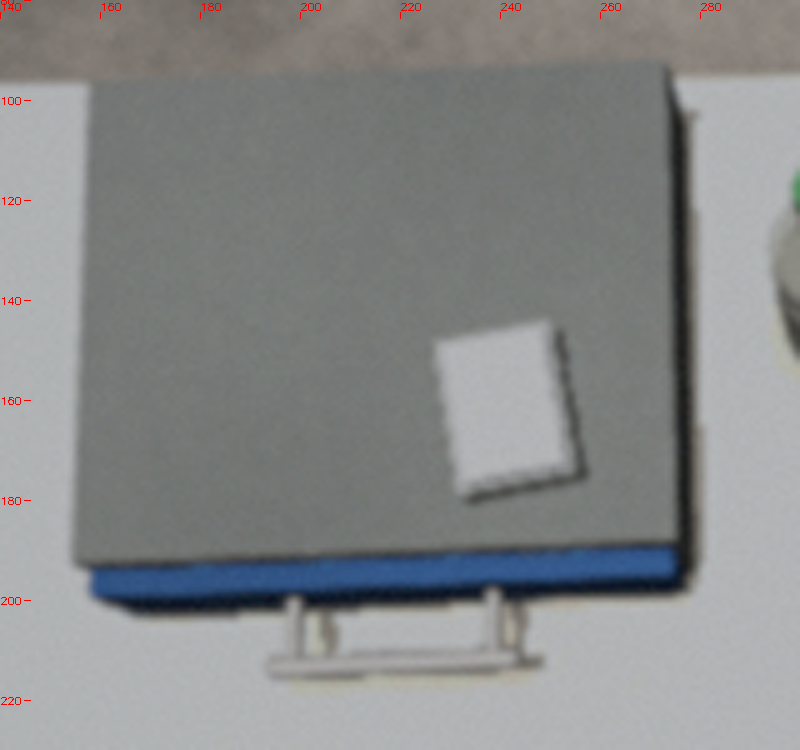

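The drawer is shut, with no gap at the front, and the bystanders haven't moved. I'll take a closer look at the gauge before handing in.

```bash
python3 - <<'E'
from h import *
crop("top",380,220,480,330,5,"i1"); crop("side",380,110,500,200,5,"i2")
E
```

```text
(no output)
```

View pics/i1.png

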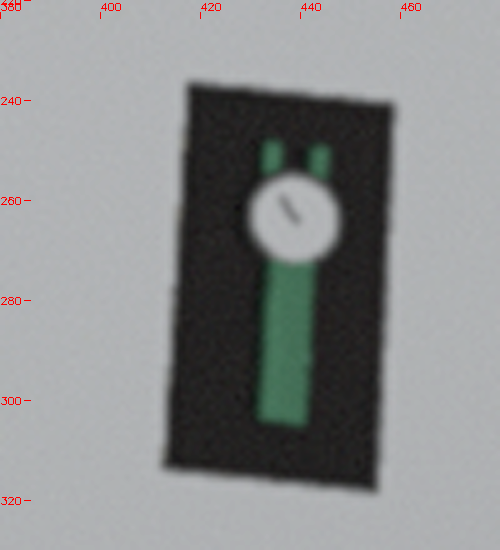

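View pics/i2.png

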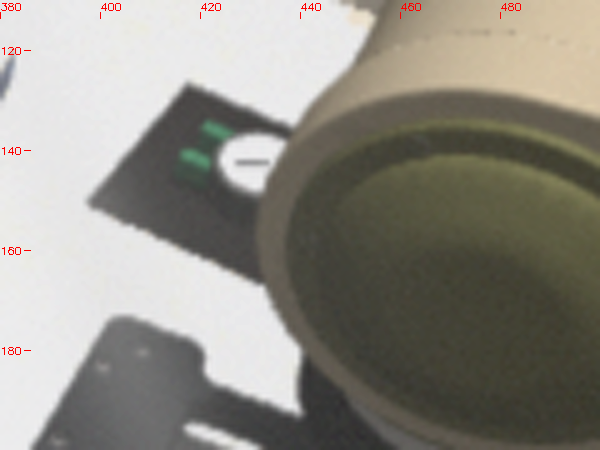

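The gauge is flat, centred on the mat and parallel to its long side (bar end (436,304), dial (438.5,263.5)).

```bash
python3 - <<'E'
from h import *
print(manip.get_ft_force(),manip.get_t()); print(manip.hand_in())
E
```

```text
[-0.77791694 -0.38375977  0.21095202] 66.0833
the job is handed in; nothing more can be done
None
```

The job is done and was handed in at 66 s of the 208 s allowed.

I pulled the drawer to its stop, then laid the green gauge flat, centred and lengthwise on the black mat. The red, wooden and yellow tools went into three separate lanes in the drawer, with their handle ends towards the front. No blue tool was on the bench. I then pushed the drawer shut until it met its stop.

**Last checks:**
- **Drawer:** the top picture shows the front flush with the chest and no gap.
- **Gauge:** it lies flat and parallel to the mat's long side, on the mat only.
- **Bystanders:** none had moved compared with the first picture.
- **Grip and force:** I saw no grip slip in the finger-width readings, and the highest force I read was about 28 N at the wrist, when the drawer met its stop.
- **Tools:** I last saw them just before closing, flat and apart; they can't be seen now that the drawer is shut.

No check failed or disagreed.

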